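Shut the screw organiser and stand its carrying handle up

TASK

Get the screw organiser ready to be carried out: push its open lid over until it is fully shut, then push its carrying handle up until it stands straight up. Only push, do not lift anything: leave the organiser standing where it is, and do not disturb the other things on the counter.

Things in the scene. Friction and masses are not known exactly. Their poses are not given: they have to be found in the camera images.
- organiser: Grey plastic open-topped box full of screws, loose on the counter, about 2.4 kg. 140 mm along its x, 200 mm along its y, rim 55 mm high. Origin at the centre of its underside; z up, its -x side is the front (roughly towards the robot), the lid is hinged along its rear (+x) rim.
- lid (a joint): Angle (rad) of the blue flat lid, 140 x 200 x 5 mm. 0 = fully shut, flat on the rim, its top 60 mm above the counter; 1.57 = upright; stop at 1.8, leaning back. Starts open, between 1.35 and 1.75. The hinge is stiff: the lid stays at any angle (it neither springs nor falls) and takes about 0.2 N m, or 1.5 N at its free edge, to move.
- lid_hinge (a point): Middle of the lid's hinge line, which runs along the organiser's y at x = +70 mm, z = 55 mm in the organiser's frame, in the lid's inner face (the outer face lies 5 mm from it).
- lid_edge (a point): Middle of the lid's free edge, 140 mm from the hinge, in the middle of its thickness.
- handle (a joint): Angle (rad) of the U-shaped black carrying handle. 0 = level, pointing out to the organiser's front (-x); 1.57 = straight up; more = leaning to the rear; stops at 0 and 2.7. Starts lowered towards the front at 0.55 to 0.8. Its hinge is stiff: it stays at any angle and moves at about 0.14 N m (1.2 N at the bar). It swings clear of the shut lid.
- handle_pivot (a point): Middle of the handle's pivot line, which runs along the organiser's y at x = 0, z = 30 mm in the organiser's frame; the handle's arms run outside the organiser's two ends.
- handle_bar (a point): Middle of the handle's cross bar (runs along the organiser's y, 220 mm long, 12 mm thick with a yellow 17 mm thick grip, 100 mm long, in its middle), 115 mm from the handle's pivot line.
- mug: Bystander: white ceramic mug, rim radius 40 mm, 92 mm high, with a handle, beside one end of the organiser. Origin at the centre of its underside.
- jar: Bystander: green glass jar with closed steel lid, radius 36 mm, 105 mm high, beside the other end of the organiser. Origin at the centre of its underside.
- level: Bystander: yellow spirit level, 400 mm along its y, 24 mm thick, 50 mm high, behind the organiser. Origin at the centre of its underside.
- hex_key: Bystander: steel L-shaped hex key, 105 x 30 x 8 mm, lying flat at the left. Origin on the counter under the middle of its long leg.
- screwdriver: Bystander: screwdriver lying at the right, about 200 mm long.
- tape: Bystander: red tape measure 65 x 35 x 62 mm at the right. Origin at the centre of its underside.

How it is judged:
By the outcome, as a careful person would: the job done as asked, in the order asked, and still so for the second after the job is handed in, with the robot touching nothing.
It also fails if it takes over 59 s, if anything falls off the work surface, if the arm or the gripper's body presses on something with over 40 N, if the wrist force passes 120 N, or if a joint passes its speed limit or range.

ROBOT

A 6-joint arm with a two-finger parallel gripper is mounted at the origin on the work surface. World frame = base frame: x ahead of the robot, y to its left, z up, the work surface at z = 0. Lengths are in m, angles in rad, forces in N, time in s.
With the tool pointing down it reaches from about 0.375 to 0.925 m from the base axis. Payload 5.7 kg.
Tool frame: the origin (TCP) lies on the centre line of the jaws, within the pads' length; the fingertips stand ahead of it and the grasp point (between the pads) lies 3 mm ahead of it (arm.tips_ahead is the z of the fingertips in the tool frame, in m); z points along the fingers, y is the line along which they close (so a half turn about z gives the same grasp; the last joint's range is limited). The gripper opens to 85 mm and grips with 20 to 120 N. Pads are 22 mm wide; open, the fingers measure 114 mm over their backs; the gripper's body (76 mm by 85 mm) begins 54 mm behind the grasp point. The pads swing forward as they close: fully open they stand 13 mm farther back than shut.
Start: joints at [-1.312, 0.359, 1.51, -0, 1.272, -0.115], TCP at [0.219, -0.559, 0.253] pointing down, gripper open.
Joint ranges: [-2.97, 2.97], [-1.01, 2.36], [0.21, 2.38], [-0.96, 4.11], [0.2, 2.71], [-2.98, 2.98]. Speed limits (rad/s): [2.39, 2.39, 3.14, 3.14, 3.14, 3.14].

INTERFACE

Orientations are given as a rotation vector (axis times angle).
In Python, from workcell import monitor, eyes, finish_job, arm gives the robot as it stands.
- The arm moves only by the tool apply_moves, never from a script. Its argument "commands" is a list of rows, each an object with "slide": the shift along the tool's x, y, z in mm, a list of three; "turn": the turn about the tool's z in degrees; "hand": the closure, from -1 (fully open) to 1 (shut). A call has 1 to 5 rows; each row is the pose to reach, as a shift and turn from the pose commanded when the call began, along the tool's axes at that moment; what a row does not reach only later rows make up. A row lasts 1/10 s, in which the tool goes at most 50 mm and 8.59 degrees, less where a joint would pass 70% of its speed; a pose out of reach is approached as far as the arm can. A call with a gripper value outside its range is refused whole. The fingers move at their own pace and stop on an object; the grip force is fixed at half the most. Time passes only in rows, so rows that repeat a pose let the fingers close. It gives the time, the measured TCP pose, the force, the opening and the grip force at its end, in the units of the state.
- monitor.read_state(): the state, without advancing time (a new reading comes with each control period).
- eyes.grab_frame(name): name is "side" or "top" or "wrist"; returns the picture (480x640x3 uint8, blue, green, red); there is no depth.
- eyes.camera_model(name): a dict with "fx", "fy", "cx", "cy" (pixels), "R" (3x3) and "t" (3): a world point X has camera coordinates R X + t; the wrist camera has in their place "T_tool_cam" (4x4, takes a point from camera to tool coordinates, whose origin is the TCP and whose axes are the flange's). Camera axes: x right, y down, z forward; pixel columns grow to the right and rows downward; lengths in m; the calibration is good to about 2 mm. A picture is of the moment at which its call begins: read the wrist's pose just before it. camera_model takes no time and is no camera call.
- finish_job(): hands the job in; it is judged then, once.
The state is a dict: "time_s": time; "joints": joint angles; "joint_vel": joint speeds; "joint_efforts": joint torques, N m; "ee_pos": TCP position; "orientation": TCP orientation; "ft_force": force on the tool from outside, world axes, zero at the start; "moment": the same for the moment, N m; "grip_width": finger opening in m; "grasp_force": force on a finger pad.
Only numpy, scipy, OpenCV 4.12 (cv2) and the standard library are available. Lean on these libraries where they do the work, as an engineer would, in place of code of your own. Each camera call takes 0.05 s, during which the arm holds its last target. There are 200 camera calls.

## Working session

There is one attempt and no reset: what is moved stays moved. The work goes in short steps, Python scripts to look and compute and a tool call to move; the robot and the scene stay as the last step left them, time stands still between calls to the robot, and variables do not carry over. Pictures are saved under pics/ and viewed, at most 10 in all, crops included, and the job is handed in when it is done.

Besides the shell and the picture viewer there is one more tool, called after ">>>" by a JSON object that holds its "method" and its "body", one argument or row to a line. apply_moves: Moves the arm, as the interface text tells. Its arguments: {"type":"object","properties":{"commands":{"type":"array"}},"required":["commands"]}

```bash
mkdir -p pics
python3 - <<'E'
from workcell import monitor, eyes, arm
import cv2,numpy as np
a=eyes.grab_frame("side");b=eyes.grab_frame("top")
cv2.imwrite("pics/side0.png",a);cv2.imwrite("pics/top0.png",b)
for n in("side","top","wrist"):print(n,eyes.camera_model(n))
s=monitor.read_state();print(s);print([x for x in dir(arm) if x[0]!='_'],arm.tips_ahead)
E
```

```text
side {'fx': 574.7641807628004, 'fy': 574.7641807628004, 'cx': 322.4570474614622, 'cy': 239.95870694847872, 'R': array([[-0.99444115, -0.10411041,  0.0157423 ],
       [-0.08518765,  0.70763394, -0.70142517],
       [ 0.06188587, -0.6988671 , -0.71256923]]), 't': array([0.60214536, 0.10141597, 1.41060917])}
top {'fx': 459.1061529849693, 'fy': 459.1061529849693, 'cx': 322.51390810657006, 'cy': 241.7809118416887, 'R': array([[ 0.01737239, -0.99974336,  0.01454025],
       [-0.9986678 , -0.01805673, -0.04833809],
       [ 0.04858823, -0.01368113, -0.99872519]]), 't': array([-0.01737644,  0.59864844,  1.27866148])}
wrist {'fx': 336.893570369724, 'fy': 336.893570369724, 'cx': 311.52264762254333, 'cy': 240.64567993827964, 'T_tool_cam': array([[ 6.26717249e-05, -9.49823416e-01, -3.12786627e-01,
         7.99212381e-02],
       [ 9.99999978e-01, -3.00022707e-06,  2.09476377e-04,
         4.14653210e-04],
       [-1.99903999e-04, -3.12786633e-01,  9.49823395e-01,
        -1.19450914e-01],
       [ 0.00000000e+00,  0.00000000e+00,  0.00000000e+00,
         1.00000000e+00]])}
{'time_s': 0.1, 'joints': array([-1.31209818e+00,  3.59412203e-01,  1.51133794e+00,  1.65176426e-05,
        1.27252752e+00, -1.15102676e-01]), 'joint_vel': array([ 0.00023479, -0.00267762, -0.00252174, -0.00033682,  0.00268665,
       -0.00014055]), 'joint_efforts': array([ 8.03240018e-04, -5.28649700e+01, -2.79351407e+01, -9.49632181e-05,
        5.11429855e-03, -6.85034365e-06]), 'ee_pos': array([ 0.21893815, -0.55799368,  0.25254477]), 'orientation': array([-3.08523041e+00, -5.83432456e-01,  1.65054088e-04]), 'ft_force': array([0.59355004, 0.28422953, 0.86501856]), 'moment': array([-0.02288048,  0.02739759,  0.0295604 ]), 'grasp_force': 0.0, 'grip_width': 0.08531428820199612}
['MotionError', 'tips_ahead'] 0.022
```

View pics/side0.png

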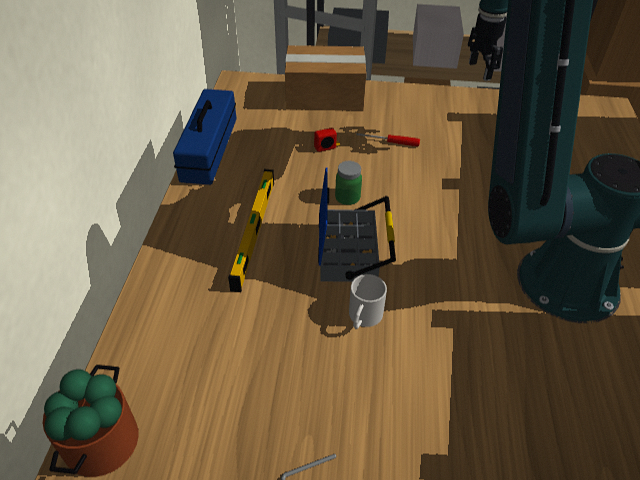

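View pics/top0.png

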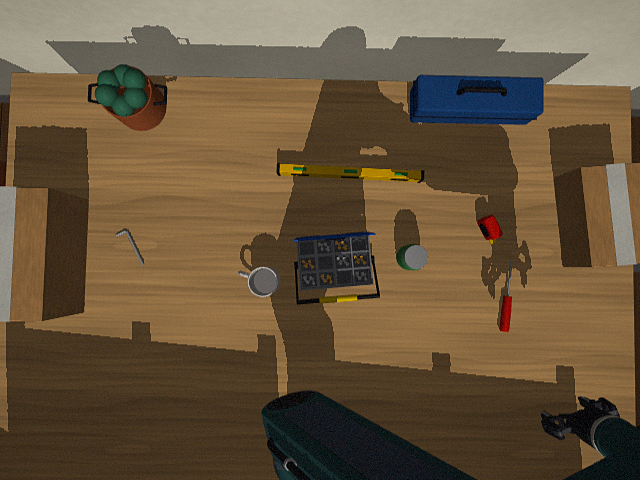

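The overview shows the organiser at about (337,265) in top and (350,235) in side, with the mug on its left end and the jar on its right. I'll enlarge both crops to get corners.

Run:
```python
import cv2,numpy as np
a=cv2.imread("pics/side0.png");b=cv2.imread("pics/top0.png")
A=cv2.resize(a[160:340,290:420],None,fx=3,fy=3,interpolation=cv2.INTER_CUBIC)
B=cv2.resize(b[220:320,270:400],None,fx=3,fy=3,interpolation=cv2.INTER_CUBIC)
o=np.zeros((540,790,3),np.uint8);o[:540,:390]=A;o[:300,400:790]=B
cv2.imwrite("pics/crop.png",o)
for n,i,(x0,y0,x1,y1) in(("side",a,(370,195,420,270)),("top",b,(300,285,390,310))):
    h=cv2.cvtColor(i,cv2.COLOR_BGR2HSV);m=cv2.inRange(h,(20,120,80),(35,255,255))[y0:y1,x0:x1]
    p=np.argwhere(m);print(n,"grip",len(p),p.mean(0)[::-1]+(x0,y0),p.min(0)[::-1]+(x0,y0),p.max(0)[::-1]+(x0,y0))
for n,i,(x0,y0,x1,y1) in(("side",a,(300,150,345,290)),("top",b,(280,220,390,250))):
    h=cv2.cvtColor(i,cv2.COLOR_BGR2HSV);m=cv2.inRange(h,(105,120,40),(125,255,255))[y0:y1,x0:x1]
    c=max(cv2.findContours(m,0,2)[0],key=cv2.contourArea)
    print(n,"lid",cv2.contourArea(c),(cv2.approxPolyDP(c,2,True)[:,0]+(x0,y0)).tolist())
```

```text
side grip 135 [389.51111111 223.8       ] [385 211] [394 242]
top grip 203 [339.08374384 298.591133  ] [314 294] [356 308]
side lid 406.0 [[326, 168], [320, 204], [320, 265], [327, 223]]
top lid 185.0 [[374, 233], [296, 238], [294, 241]]
```

View pics/crop.png

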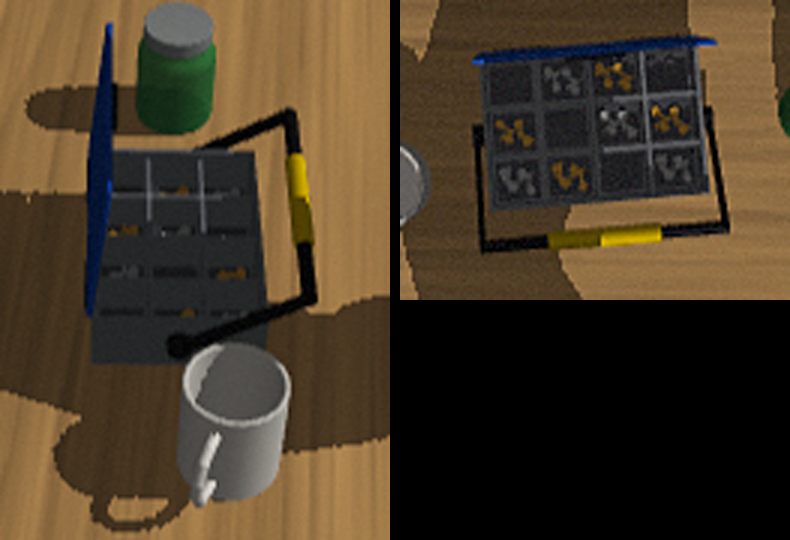

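The crop shows the organiser front rim corners at top-image (300,290) and (373,284), lid free edge (295,240)–(375,234), and handle bar (298,303)–(379,297). In the side view the bar is (387,198)–(394,259) and the lid's free edge (326,168)–(320,204). Next I triangulate these.

```bash
cat > h.py <<'E'
import numpy as np
from workcell import eyes
def ray(n,u,v):
    m=eyes.camera_model(n);R=m["R"]
    d=R.T@np.array([(u-m["cx"])/m["fx"],(v-m["cy"])/m["fy"],1]);return -R.T@m["t"],d/np.linalg.norm(d)
def onz(n,u,v,z):
    o,d=ray(n,u,v);return o+d*(z-o[2])/d[2]
def tri(p,q):
    A=np.zeros((3,3));b=np.zeros(3);L=[]
    for n,u in(("side",p),("top",q)):
        o,d=ray(n,*u);P=np.eye(3)-np.outer(d,d);A+=P;b+=P@o;L.append((o,P))
    x=np.linalg.solve(A,b);return x,max(np.linalg.norm(P@(x-o)) for o,P in L)
E
python3 - <<'E'
from h import *
np.set_printoptions(precision=4,suppress=True)
print("bar L",tri((394,259.3),(297.7,302.7)),"bar R",tri((386.7,198.3),(379,297)))
print("grip L",tri((392,240.7),(319.7,300.3)),"R",tri((388.7,211.7),(357.3,298)))
print("lid free R",tri((326.5,168),(375.3,234)),"L",tri((320,204),(294.7,240)))
print("front rim L",onz("top",300.3,289.7,.055),"R",onz("top",373,283.7,.055))
print("rear bottomL", onz("side",320.5,280,.0), "front bottomL",onz("side",379,279,0))
print("rim side: frontR",onz("side",375,211,.055),"hingeL",onz("side",320,265,.055))
print("mug rim c",onz("top",262.5,282,.092),"jar c",onz("top",412,257,.105),"level",onz("top",278,169,.05),onz("top",423,176,.05))
E
```

```text
bar L (array([0.4333, 0.057 , 0.0853]), np.float64(0.00027036641921654507)) bar R (array([ 0.4537, -0.1583,  0.0836]), np.float64(0.002256723171622314))
grip L (array([ 0.44  , -0.001 ,  0.0876]), np.float64(0.0004407167616328905)) R (array([ 0.4492, -0.1001,  0.0902]), np.float64(0.0008645821441542125))
lid free R (array([ 0.6122, -0.1332,  0.1872]), np.float64(0.00029943718378328536)) L (array([0.5995, 0.0613, 0.2425]), np.float64(0.008731267943106257))
front rim L [0.4657 0.0518 0.055 ] R [ 0.4852 -0.1456  0.055 ]
rear bottomL [0.6033 0.0672 0.    ] front bottomL [0.4615 0.0472 0.    ]
rim side: frontR [ 0.4831 -0.1372  0.055 ] hingeL [0.6051 0.0679 0.055 ]
mug rim c [0.4863 0.1504 0.092 ] jar c [ 0.5587 -0.2409  0.105 ] level [0.7958 0.1199 0.05  ] [ 0.7844 -0.2812  0.05  ]
```

Organiser centre is about (0.545,-0.040) with yaw about 5.6°, lid about 1.48 rad and handle about 0.52 rad. I'll close the fingers, align tool x with the organiser's x (turn +15.8°), and travel above everything to a point behind the lid.

>>> {"method": "apply_moves", "body": {
  "commands": [
    {"slide":[43,-21,-12],"turn":8,"hand":1},
    {"slide":[86,-43,-24],"turn":15.8,"hand":1},
    {"slide":[129,-64,-30],"turn":15.8,"hand":1},
    {"slide":[172,-86,-35],"turn":15.8,"hand":1},
    {"slide":[214,-107,-35],"turn":15.8,"hand":1}
  ]
}}

```text
time_s: 0.6
ee_pos: [0.3803, -0.3794, 0.2888]
orientation: [3.137, 0.153, 0.001]
ft_force: [0.6, -0.7, -0.4]
grip_width: 0.0122
grasp_force: 0.0
```

>>> {"method": "apply_moves", "body": {
  "commands": [
    {"slide":[35,-32,0],"turn":0,"hand":1},
    {"slide":[70,-64,0],"turn":0,"hand":1},
    {"slide":[105,-96,0],"turn":0,"hand":1},
    {"slide":[141,-128,0],"turn":0,"hand":1},
    {"slide":[176,-160,0],"turn":0,"hand":1}
  ]
}}

```text
time_s: 1.1
ee_pos: [0.5396, -0.2025, 0.288]
orientation: [-3.138, -0.154, 0.001]
ft_force: [-0.2, -0.6, 1.0]
grip_width: 0.0
grasp_force: 0.0
```

>>> {"method": "apply_moves", "body": {
  "commands": [
    {"slide":[35,-32,0],"turn":0,"hand":1},
    {"slide":[70,-64,0],"turn":0,"hand":1},
    {"slide":[105,-96,0],"turn":0,"hand":1},
    {"slide":[141,-128,0],"turn":0,"hand":1},
    {"slide":[176,-160,0],"turn":0,"hand":1}
  ]
}}

```text
time_s: 1.6
ee_pos: [0.6991, -0.0261, 0.2877]
orientation: [-3.138, -0.154, 0.001]
ft_force: [0.2, -0.7, 1.0]
grip_width: -0.0002
grasp_force: 0.0
```

Run:
```python
from workcell import monitor, eyes
import cv2
s=monitor.read_state();print(s["ee_pos"],s["orientation"],s["grip_width"],s["ft_force"],s["time_s"])
a=eyes.grab_frame("side");cv2.imwrite("pics/s1.png",cv2.resize(a[60:340,230:530],None,fx=2,fy=2))
```

```text
[ 0.69907415 -0.02611023  0.28773368] [-3.13766855e+00 -1.54190358e-01  1.43574180e-03] -0.0002057654621360683 [ 0.2334071  -0.67699246  1.02647712] 1.6
```

View pics/s1.png

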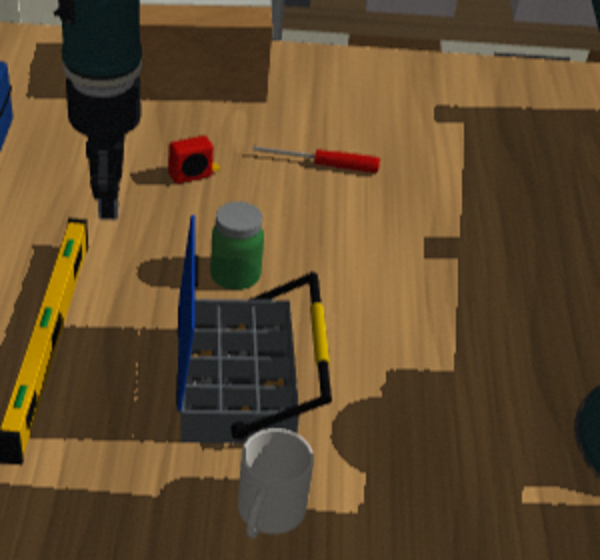

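Picture: tool tip at (107,215) crop, clear behind the lid (190,220–410), with the level further left. Descend behind the lid and sweep along its arc.

>>> {"method": "apply_moves", "body": {
  "commands": [
    {"slide":[0,0,40],"turn":0,"hand":1},
    {"slide":[0,0,80],"turn":0,"hand":1},
    {"slide":[-20,0,96],"turn":0,"hand":1},
    {"slide":[-45,0,96],"turn":0,"hand":1},
    {"slide":[-65,0,96],"turn":0,"hand":1}
  ]
}}

```text
time_s: 2.15
ee_pos: [0.631, -0.0342, 0.1903]
orientation: [-3.137, -0.154, 0.007]
ft_force: [0.2, 0.1, 0.6]
grip_width: 0.0001
grasp_force: 0.0
```

>>> {"method": "apply_moves", "body": {
  "commands": [
    {"slide":[-7,0,0],"turn":0,"hand":1},
    {"slide":[-14,0,0],"turn":0,"hand":1},
    {"slide":[-24,0,1],"turn":0,"hand":1},
    {"slide":[-34,0,3],"turn":0,"hand":1},
    {"slide":[-44,0,7],"turn":0,"hand":1}
  ]
}}

```text
time_s: 2.65
ee_pos: [0.5901, -0.0388, 0.1858]
orientation: [3.137, 0.154, 0.003]
ft_force: [1.5, -0.3, 0.3]
grip_width: 0.0002
grasp_force: 0.9
```

>>> {"method": "apply_moves", "body": {
  "commands": [
    {"slide":[-10,0,4],"turn":0,"hand":1},
    {"slide":[-18,0,6],"turn":0,"hand":1},
    {"slide":[-28,0,11],"turn":0,"hand":1},
    {"slide":[-38,0,19],"turn":0,"hand":1},
    {"slide":[-50,0,30],"turn":0,"hand":1}
  ]
}}

```text
time_s: 3.15
ee_pos: [0.5394, -0.0436, 0.155]
orientation: [3.138, 0.154, 0.001]
ft_force: [2.0, -1.2, 0.7]
grip_width: 0.0002
grasp_force: 0.7
```

Run:
```python
from workcell import monitor, eyes
import cv2
s=monitor.read_state();print(s["ee_pos"],s["ft_force"],s["time_s"])
a=eyes.grab_frame("side");cv2.imwrite("pics/s2.png",cv2.resize(a[130:340,270:430],None,fx=2.5,fy=2.5))
```

```text
[ 0.5394286  -0.0435743   0.15500891] [ 1.96844165 -1.18041564  0.66350421] 3.15
```

View pics/s2.png

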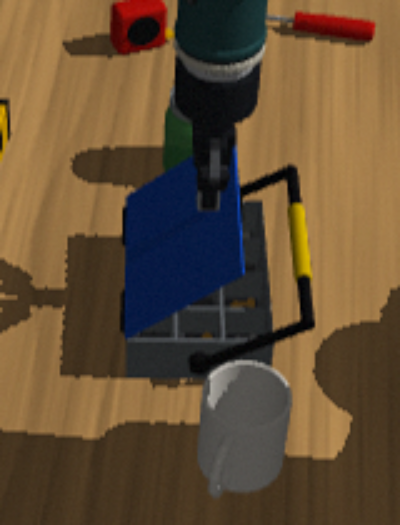

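The lid is about half shut, with the finger in contact at (210,205), and the organiser has not moved. Continue down.

>>> {"method": "apply_moves", "body": {
  "commands": [
    {"slide":[-8,0,9],"turn":0,"hand":1},
    {"slide":[-15,0,21],"turn":0,"hand":1},
    {"slide":[-21,0,34],"turn":0,"hand":1},
    {"slide":[-25,0,46],"turn":0,"hand":1},
    {"slide":[-28,0,57],"turn":0,"hand":1}
  ]
}}

```text
time_s: 3.7
ee_pos: [0.5115, -0.0462, 0.0975]
orientation: [-3.138, -0.154, 0.001]
ft_force: [0.5, -0.0, 1.1]
grip_width: -0.0001
grasp_force: 0.6
```

>>> {"method": "apply_moves", "body": {
  "commands": [
    {"slide":[-1,0,6],"turn":0,"hand":1},
    {"slide":[-1,0,11],"turn":0,"hand":1},
    {"slide":[-1,0,14],"turn":0,"hand":1},
    {"slide":[-1,0,16],"turn":0,"hand":1},
    {"slide":[-1,0,16],"turn":0,"hand":1}
  ]
}}

```text
time_s: 4.2
ee_pos: [0.5113, -0.0462, 0.0823]
orientation: [-3.138, -0.154, -0.0]
ft_force: [-0.6, 0.2, -0.9]
grip_width: 0.0
grasp_force: 0.0
```

>>> {"method": "apply_moves", "body": {
  "commands": [
    {"slide":[0,0,0.7],"turn":0,"hand":1},
    {"slide":[0,0,1.4],"turn":0,"hand":1},
    {"slide":[0,0,2],"turn":0,"hand":1},
    {"slide":[0,0,2],"turn":0,"hand":1}
  ]
}}

```text
time_s: 4.6
ee_pos: [0.5116, -0.0463, 0.0818]
orientation: [3.137, 0.154, 0.002]
ft_force: [-3.4, 0.4, 15.2]
grip_width: -0.0003
grasp_force: 7.5
```

Contact at 15 N with the tip at 60 mm, so the lid is shut. Retract, then go over to the front of the handle.

>>> {"method": "apply_moves", "body": {
  "commands": [
    {"slide":[0,0,-35],"turn":0,"hand":1},
    {"slide":[0,0,-80],"turn":0,"hand":1},
    {"slide":[-30,0,-105],"turn":0,"hand":1},
    {"slide":[-70,0,-105],"turn":0,"hand":1},
    {"slide":[-106,0,-105],"turn":0,"hand":1}
  ]
}}

```text
time_s: 5.1
ee_pos: [0.4052, -0.0568, 0.1865]
orientation: [3.137, 0.155, 0.004]
ft_force: [-0.0, -0.2, -0.2]
grip_width: -0.0003
grasp_force: 0.0
```

Run:
```python
from workcell import monitor, eyes
import cv2,numpy as np
from h import *
s=monitor.read_state();print(s["ee_pos"],s["ft_force"],s["time_s"])
a=eyes.grab_frame("side");b=eyes.grab_frame("top")
A=cv2.resize(a[140:340,270:430],None,fx=2.4,fy=2.4);B=cv2.resize(b[210:330,240:400],None,fx=2.4,fy=2.4)
o=np.zeros((480,780,3),np.uint8);o[:,:384]=A;o[:288,390:774]=B
cv2.imwrite("pics/s3.png",o)
```

```text
[ 0.40522347 -0.05684672  0.18646103] [-0.02861131 -0.21486579 -0.2029483 ] 5.1
```

View pics/s3.png

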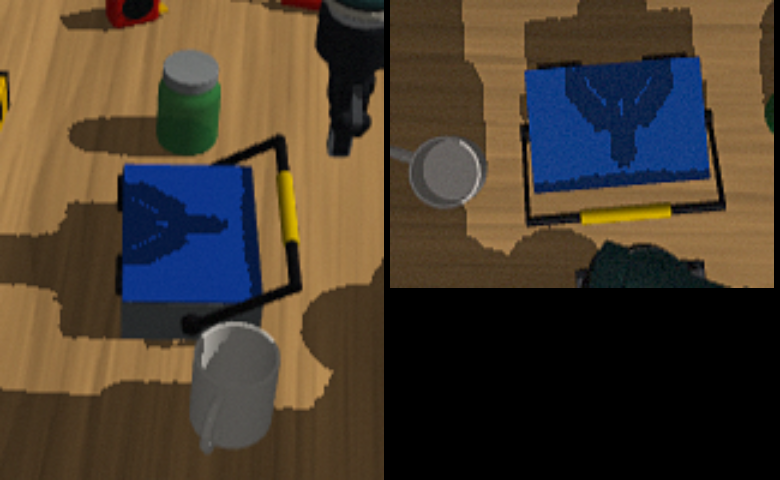

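Picture: the lid lies flat on the rim, and its corners are in the same pixels as the rim was before, so the organiser did not move. The bar is at (525–725,~215) in the top crop, with the tool just in front. Descend in front of the grip.

>>> {"method": "apply_moves", "body": {
  "commands": [
    {"slide":[0,0,40],"turn":0,"hand":1},
    {"slide":[0,0,80],"turn":0,"hand":1},
    {"slide":[0,0,102],"turn":0,"hand":1},
    {"slide":[10,0,102],"turn":0,"hand":1},
    {"slide":[17,0,102],"turn":0,"hand":1}
  ]
}}

```text
time_s: 5.7
ee_pos: [0.4245, -0.0551, 0.0836]
orientation: [3.138, 0.154, 0.001]
ft_force: [-0.5, -0.2, 1.1]
grip_width: -0.0005
grasp_force: 0.0
```

>>> {"method": "apply_moves", "body": {
  "commands": [
    {"slide":[3,0,0],"turn":0,"hand":1},
    {"slide":[6,0,0],"turn":0,"hand":1},
    {"slide":[10,0,-6],"turn":0,"hand":1},
    {"slide":[14,0,-12],"turn":0,"hand":1},
    {"slide":[18,0,-18],"turn":0,"hand":1}
  ]
}}

```text
time_s: 6.2
ee_pos: [0.4404, -0.053, 0.1023]
orientation: [-3.138, -0.154, 0.0]
ft_force: [-3.4, -0.5, 0.4]
grip_width: -0.0002
grasp_force: 1.4
```

Run:
```python
from workcell import monitor, eyes
import cv2,numpy as np
from h import *
s=monitor.read_state();print(s["ee_pos"],s["ft_force"],s["time_s"])
c=np.array([onz("top",u,v,.06) for u,v in((300.4,289.6),(372.5,284.2),(296.7,239.2),(368.8,233.8))]);print(c,c.mean(0))
a=eyes.grab_frame("side")
cv2.imwrite("pics/s4.png",cv2.resize(a[140:340,270:430],None,fx=2.4,fy=2.4))
```

```text
[ 0.440383   -0.05304637  0.10225876] [-3.37612961 -0.53999389  0.37041553] 6.2
[[ 0.46621546  0.05136903  0.06      ]
 [ 0.48402621 -0.14359916  0.06      ]
 [ 0.60240412  0.06409936  0.06      ]
 [ 0.62069744 -0.13184778  0.06      ]] [ 0.54333581 -0.03999464  0.06      ]
```

View pics/s4.png

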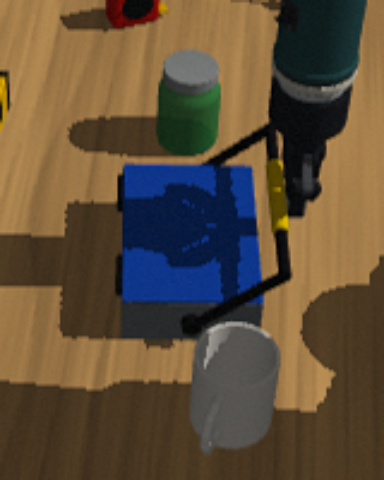

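Handle is rising (bar contact at crop (280,200)) at −3.4 N, and the organiser is in place. Continue along the arc.

>>> {"method": "apply_moves", "body": {
  "commands": [
    {"slide":[7,0,-7],"turn":0,"hand":1},
    {"slide":[14,0,-13],"turn":0,"hand":1},
    {"slide":[20,0,-18],"turn":0,"hand":1},
    {"slide":[26,0,-21],"turn":0,"hand":1},
    {"slide":[32,0,-25],"turn":0,"hand":1}
  ]
}}

```text
time_s: 6.75
ee_pos: [0.4731, -0.0499, 0.127]
orientation: [-3.138, -0.154, -0.002]
ft_force: [-2.9, 0.5, 1.6]
grip_width: 0.0001
grasp_force: 1.4
```

>>> {"method": "apply_moves", "body": {
  "commands": [
    {"slide":[8,0,-4],"turn":0,"hand":1},
    {"slide":[16,0,-7],"turn":0,"hand":1},
    {"slide":[24,0,-9],"turn":0,"hand":1},
    {"slide":[32,0,-11],"turn":0,"hand":1},
    {"slide":[39,0,-11],"turn":0,"hand":1}
  ]
}}

```text
time_s: 7.25
ee_pos: [0.5124, -0.0463, 0.1376]
orientation: [3.138, 0.154, 0.002]
ft_force: [-1.4, -1.0, 0.8]
grip_width: 0.0002
grasp_force: 0.8
```

Run:
```python
from workcell import monitor, eyes
import cv2,numpy as np
s=monitor.read_state();print(s["ee_pos"],s["ft_force"],s["time_s"])
a=eyes.grab_frame("side");b=eyes.grab_frame("top")
A=cv2.resize(a[140:300,290:410],None,fx=3,fy=3,interpolation=2);B=cv2.resize(b[210:330,260:400],None,fx=3,fy=3,interpolation=2)
o=np.zeros((480,790,3),np.uint8);o[:,:360]=A;o[:360,370:790]=B
cv2.imwrite("pics/s5.png",o)
```

```text
[ 0.51244834 -0.04630588  0.13756988] [-1.42107544 -0.95057356  0.83451782] 7.25
```

View pics/s5.png

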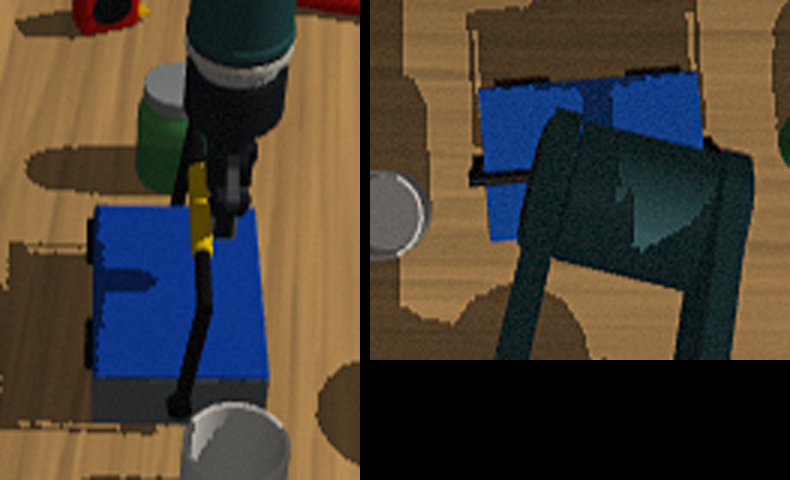

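The bar (grip at crop (200,210)) is nearly over the pivot (180,405). It needs about 12 mm more, so I'll advance 10, back off and measure.

>>> {"method": "apply_moves", "body": {
  "commands": [
    {"slide":[4,0,0],"turn":0,"hand":1},
    {"slide":[8,0,0],"turn":0,"hand":1},
    {"slide":[10,0,0],"turn":0,"hand":1},
    {"slide":[10,0,0],"turn":0,"hand":1}
  ]
}}

```text
time_s: 7.75
ee_pos: [0.5214, -0.0453, 0.1373]
orientation: [-3.138, -0.154, -0.001]
ft_force: [-0.2, 0.0, 0.4]
grip_width: -0.0001
grasp_force: 0.0
```

>>> {"method": "apply_moves", "body": {
  "commands": [
    {"slide":[-20,0,0],"turn":0,"hand":1},
    {"slide":[-60,0,0],"turn":0,"hand":1},
    {"slide":[-95,0,-20],"turn":0,"hand":1},
    {"slide":[-110,40,-50],"turn":0,"hand":1},
    {"slide":[-110,85,-70],"turn":0,"hand":1}
  ]
}}

```text
time_s: 8.25
ee_pos: [0.417, -0.1385, 0.2076]
orientation: [-3.136, -0.158, 0.002]
ft_force: [1.4, 0.5, 0.6]
grip_width: -0.0003
grasp_force: 0.0
```

>>> {"method": "apply_moves", "body": {
  "commands": [
    {"slide":[0,50,0],"turn":0,"hand":1},
    {"slide":[0,100,0],"turn":0,"hand":1},
    {"slide":[0,150,0],"turn":0,"hand":1},
    {"slide":[0,200,0],"turn":0,"hand":1},
    {"slide":[0,200,0],"turn":0,"hand":1}
  ]
}}

```text
time_s: 8.75
ee_pos: [0.4409, -0.3458, 0.2073]
orientation: [3.132, 0.147, 0.005]
ft_force: [0.6, 1.0, -0.1]
grip_width: -0.0003
grasp_force: 0.0
```

Run:
```python
from workcell import monitor, eyes
import cv2,numpy as np
s=monitor.read_state();print(s["ee_pos"],s["ft_force"],s["time_s"])
a=eyes.grab_frame("side");b=eyes.grab_frame("top")
A=cv2.resize(a[140:300,290:410],None,fx=3,fy=3,interpolation=2);B=cv2.resize(b[210:330,260:400],None,fx=3,fy=3,interpolation=2)
o=np.zeros((480,790,3),np.uint8);o[:,:360]=A;o[:360,370:790]=B
cv2.imwrite("pics/s6.png",o)
for n,i,(x0,y0,x1,y1) in(("side",a,(340,170,420,260)),("top",b,(300,250,390,310))):
    h=cv2.cvtColor(i,cv2.COLOR_BGR2HSV);m=cv2.inRange(h,(20,120,80),(35,255,255))[y0:y1,x0:x1]
    p=np.argwhere(m);print(n,"grip",len(p),p.mean(0)[::-1]+(x0,y0),p.min(0)[::-1]+(x0,y0),p.max(0)[::-1]+(x0,y0))
```

```text
[ 0.44088926 -0.3457608   0.20733667] [ 0.5770289   0.96471512 -0.077373  ] 8.75
side grip 188 [352.90957447 208.44680851] [350 174] [361 224]
top grip 232 [335.64224138 263.52155172] [317 259] [355 308]
```

View pics/s6.png

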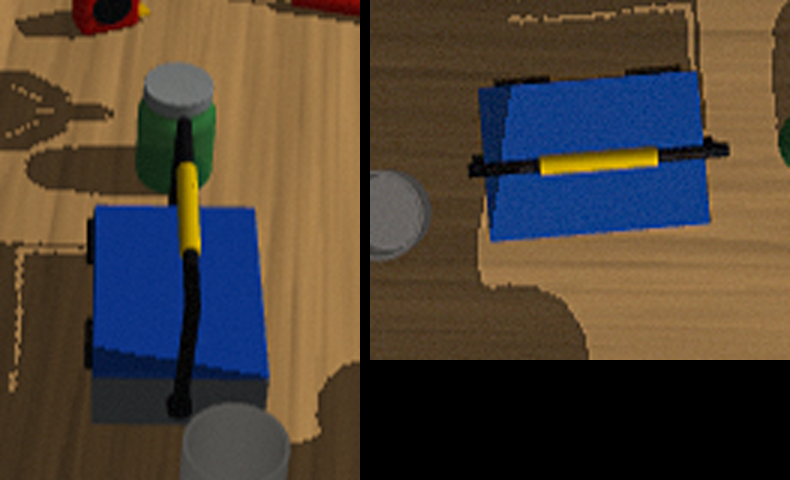

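The handle stands nearly upright; grip in the top crop runs (541,163)–(657,157), over the closed lid. Compute the residual offset.

Run:
```python
from h import *
C=np.array([onz("top",u,v,.06) for u,v in((300,290),(373.3,284),(296.3,239.3),(368.7,233.7))]);c=C.mean(0)
y=(C[0]-C[1]+C[2]-C[3]);y/=np.linalg.norm(y);x=np.array([y[1],-y[0],0])
g=np.mean([onz("top",317,264.3,.145),onz("top",355.7,262.3,.145)],0)
print(c,"yaw",np.arctan2(x[1],x[0]),"bar off",(g-c)@x,(g-c)@y)
t,e=tri((353,209),(336.3,263.3));print(t,e,(t-c)@x)
# pivot in side view: left boss centre (180,405) and bar left end
b=onz("side",290+180/3,140+405/3,.03);print("pivot boss",b,(b-c)@x,(b-c)@y)
```

```text
[ 0.54320041 -0.03993208  0.06      ] yaw 0.09676081296306221 bar off -0.004576351595902383 -0.0005600882183499996
[ 0.53875961 -0.04085031  0.14317613] 6.0474240394572464e-05 -0.00450873664622548
pivot boss [0.53255953 0.06891123 0.03      ] -7.576181590140778e-05 0.10936219182684034
```

The bar is 4.5 mm short (about 0.04 rad). Go back the same way and push 4 mm further.

>>> {"method": "apply_moves", "body": {
  "commands": [
    {"slide":[0,-50,0],"turn":0,"hand":1},
    {"slide":[0,-100,0],"turn":0,"hand":1},
    {"slide":[0,-150,0],"turn":0,"hand":1},
    {"slide":[0,-200,0],"turn":0,"hand":1},
    {"slide":[0,-245,0],"turn":0,"hand":1}
  ]
}}

```text
time_s: 9.35
ee_pos: [0.4133, -0.091, 0.2066]
orientation: [-3.137, -0.156, 0.001]
ft_force: [0.2, 0.4, -0.6]
grip_width: -0.0002
grasp_force: 0.0
```

>>> {"method": "apply_moves", "body": {
  "commands": [
    {"slide":[0,-40,20],"turn":0,"hand":1},
    {"slide":[0,-40,60],"turn":0,"hand":1},
    {"slide":[20,-40,70],"turn":0,"hand":1},
    {"slide":[60,-40,70],"turn":0,"hand":1},
    {"slide":[95,-40,70],"turn":0,"hand":1}
  ]
}}

```text
time_s: 9.85
ee_pos: [0.5055, -0.0434, 0.1363]
orientation: [-3.137, -0.157, 0.003]
ft_force: [1.2, -0.6, 0.8]
grip_width: 0.0
grasp_force: 0.0
```

>>> {"method": "apply_moves", "body": {
  "commands": [
    {"slide":[8,0,0],"turn":0,"hand":1},
    {"slide":[14,0,0],"turn":0,"hand":1},
    {"slide":[17,0,0],"turn":0,"hand":1},
    {"slide":[19.5,0,0],"turn":0,"hand":1},
    {"slide":[19.5,0,0],"turn":0,"hand":1}
  ]
}}

```text
time_s: 10.35
ee_pos: [0.5241, -0.0434, 0.1367]
orientation: [-3.137, -0.154, 0.002]
ft_force: [-1.9, 0.4, 0.2]
grip_width: 0.0002
grasp_force: 0.5
```

>>> {"method": "apply_moves", "body": {
  "commands": [
    {"slide":[1.5,0,0],"turn":0,"hand":1},
    {"slide":[1.5,0,0],"turn":0,"hand":1}
  ]
}}

```text
time_s: 10.55
ee_pos: [0.5264, -0.0436, 0.1368]
orientation: [-3.138, -0.153, 0.001]
ft_force: [-1.2, 0.8, -0.8]
grip_width: -0.0
grasp_force: 0.6
```

>>> {"method": "apply_moves", "body": {
  "commands": [
    {"slide":[-20,0,0],"turn":0,"hand":1},
    {"slide":[-60,0,0],"turn":0,"hand":1},
    {"slide":[-95,0,-20],"turn":0,"hand":1},
    {"slide":[-110,40,-50],"turn":0,"hand":1},
    {"slide":[-110,85,-70],"turn":0,"hand":1}
  ]
}}

```text
time_s: 11.05
ee_pos: [0.4229, -0.137, 0.2072]
orientation: [-3.137, -0.157, 0.002]
ft_force: [2.0, -0.5, 0.1]
grip_width: -0.0
grasp_force: 0.0
```

>>> {"method": "apply_moves", "body": {
  "commands": [
    {"slide":[0,50,0],"turn":0,"hand":1},
    {"slide":[0,100,0],"turn":0,"hand":1},
    {"slide":[0,150,0],"turn":0,"hand":1},
    {"slide":[0,200,0],"turn":0,"hand":1},
    {"slide":[0,200,0],"turn":0,"hand":1}
  ]
}}

```text
time_s: 11.55
ee_pos: [0.4467, -0.3442, 0.2069]
orientation: [3.132, 0.147, 0.005]
ft_force: [-0.2, 0.9, 0.7]
grip_width: -0.0001
grasp_force: 0.0
```

Run:
```python
from h import *
import cv2
a=eyes.grab_frame("side");b=eyes.grab_frame("top")
P={}
for n,i,(x0,y0,x1,y1) in(("side",a,(340,185,365,235)),("top",b,(300,250,375,275))):
    h=cv2.cvtColor(i,cv2.COLOR_BGR2HSV);m=cv2.inRange(h,(20,120,80),(35,255,255))[y0:y1,x0:x1]
    c,s,_=cv2.minAreaRect(max(cv2.findContours(m,0,2)[0],key=cv2.contourArea));P[n]=(c[0]+x0,c[1]+y0);print(n,P[n],s)
x=np.array([.9953,.0966,0]);c=np.array([.5432,-.0399,0])
t,e=tri(P["side"],P["top"]);print(t,e,"off",(t-c)@x,(onz("top",*P["top"],.145)-c)@x)
A=cv2.resize(a[140:300,290:410],None,fx=3,fy=3,interpolation=2);B=cv2.resize(b[210:330,240:420],None,fx=2.3,fy=2.3,interpolation=2)
o=np.zeros((480,790,3),np.uint8);o[:,:360]=A;o[:B.shape[0],370:370+B.shape[1]]=B
cv2.imwrite("pics/s7.png",o)
```

```text
side (350.5615015029907, 209.03754043579102) (30.175872802734375, 6.155078411102295)
top (335.5190734863281, 261.2384738922119) (5.980892181396484, 39.35426712036133)
[ 0.54421532 -0.03873386  0.14433992] 0.00034434139223469943 off 0.0011231961383406058 0.000778203040939135
```

View pics/s7.png

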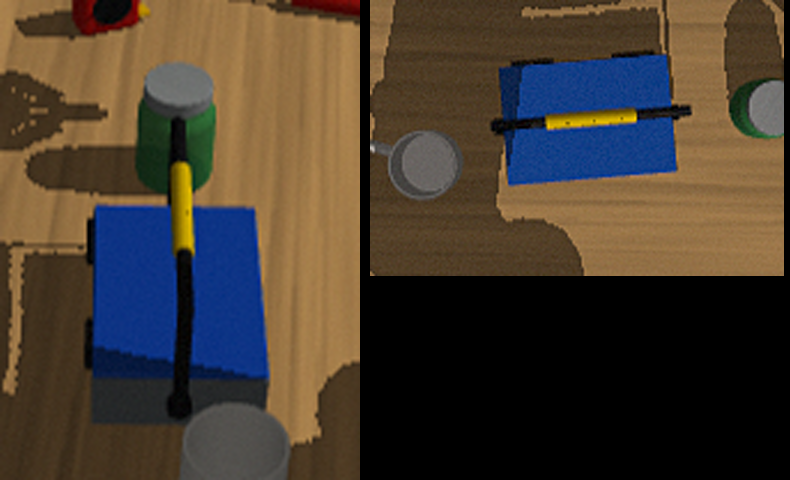

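Picture: the handle stands upright with the bar within about 1 mm of over the pivot. The lid is flat, the mug and jar are in place, and the arm is clear. Hand in.

```bash
python3 -c "
from workcell import finish_job
print(finish_job())"
```

```text
the job is handed in; nothing more can be done
None
```

I pushed the organiser's lid fully shut, then pushed its handle upright to within about 1 mm of vertical over its pivot. The organiser, mug and jar look unmoved, the arm is clear of everything, and I handed the job in at about 12 s.

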